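# Serve a warm roll with tongs

## Robot

A 6-joint arm with a two-finger parallel gripper is mounted at the origin on the work surface. World frame = base frame: x ahead of the robot, y to its left, z up, the work surface at z = 0. Lengths are in m, angles in rad, forces in N, time in s.
With the tool pointing down it reaches from about 0.325 to 0.85 m from the base axis. Payload 4.4 kg.
Tool frame: the origin (TCP) lies midway between the tips of the shut fingers; the grasp point (between the pads) lies 19 mm behind it; z points along the fingers, x is the direction in which the jaws open and shut, and the axes are right-handed (so a half turn about z gives the same grasp; the last joint's range is limited). The gripper opens to 94 mm and grips with 3 to 60 N. Pads are 16 mm wide; open, the fingers measure 119 mm over their backs; the gripper's body (75 mm by 177 mm) begins 78 mm behind the grasp point.
Start: joints at [-1.367, 0.207, 1.542, -0, 1.393, -0.15], TCP at [0.199, -0.539, 0.205] pointing down, gripper open.
Joint ranges: [-2.73, 2.73], [-0.86, 2.22], [0.23, 2.46], [-1.11, 4.25], [0.08, 2.63], [-2.82, 2.82]. Speed limits (rad/s): [2.79, 2.79, 3.14, 3.14, 3.14, 3.14].

## Interface

Orientations are given as a unit quaternion [w, x, y, z].
In Python, from cell import arm gives the robot as it stands.
- The arm moves only by the shell command python3 -m inch 'ROWS' [FORCE]. ROWS is JSON, a list that holds one entry, the list of rows, each a list of 7 numbers: the shift along the tool's x, y, z in mm, then the turn, a rotation vector about the tool's x, y, z in degrees, then the finger opening in mm, from 0 to 94. A call has 1 to 12 rows; each row shifts and turns the commanded pose from where the row before left it, along the tool's axes as they then stand; what a row does not reach is not made up. A row lasts 1/8 s, in which the tool goes at most 62.5 mm and 10.7 degrees, less where a joint would pass 70% of its speed; a pose out of reach is approached as far as the arm can. A call with a gripper value outside its range is refused whole. The fingers move at their own pace and stop on an object; FORCE is the grip in N (left out, the last holds). Time passes only in rows, so rows that do not move let the fingers close. It gives the time, the measured TCP pose, the force and the opening at its end, in the units of the state.
- arm.read_state(): the state, without advancing time (a new reading comes with each control period).
- arm.camera(name): name is "side" or "top" or "wrist"; returns a dict with "img" (480x640x3 uint8, red, green, blue), "depth" (480x640 float32, m along the optical axis (not along the pixel's ray), 0 where there is no reading), "fx", "fy", "cx", "cy" (pixels), "camera_from_world" (4x4, takes a point from world to camera coordinates). Camera axes: x right, y down, z forward; pixel columns grow to the right and rows downward; lengths in m; the calibration is good to about 2 mm. A picture is of the moment at which its call begins.
- arm.finish_job(): hands the job in, once; it reports no verdict.
The state is a dict: "time_s": time; "joints": joint angles; "qvel": joint speeds; "effort": joint torques, N m; "tcp_pos": TCP position; "orientation": TCP orientation; "wrist_force": force on the tool from outside, world axes, zero at the start; "ft_torque": the same for the moment, N m; "gripper_width": opening from 0.0 (shut) to 1.0 (fully open).
Only numpy, scipy, OpenCV 4.12 (cv2) and the standard library are available. Lean on these libraries where they do the work, as an engineer would, in place of code of your own. Each camera call takes 0.05 s, during which the arm holds its last target.

## Task

Push the sprung lever on the roll warmer to its stop so that it slides the bread roll out onto the open ledge, and let the lever spring back. Then pick up the kitchen tongs, close them on the roll and lift it until its underside is at least 15 cm above the counter, and finish there, still holding the roll up in the tongs. Do not touch the roll with the gripper itself, and leave the mortar, glass bowl, whisk and salt dish where they are.

Things in the scene. Friction and masses are not known exactly. Their poses are not given: they have to be found in the camera images.
- warmer: Fixed steel and glass roll warmer. Origin: on the counter under the middle of the hood's open front edge; +x points into the hood, z up. Steel base 30 mm high, 140 wide (y), x -110 to 160 mm. Glass hood over x 0 to 166 mm: clear inside width 78, roof top at 130 mm, front open, back closed; the open tongs do not fit inside. The lever pivots about y at x 32, z 130 mm, through a slot in the roof.
- ledge (a point): Middle of the open ledge in front of the hood, on its flat top 30 mm above the counter: 110 mm deep along the warmer's x, 140 mm wide, no rims. At the lever's stop the pushed-out roll's centre lies at x about -43 mm in the warmer's frame (12 mm to the hood side of this point), and it stays there when the lever returns.
- lever (a joint): Angle of the push-out lever, rad: 0 = rest (handle leans 0.55 rad towards the ledge, the warmer's -x), 1.1 = stop (leans 0.55 rad to +x). A spring always returns it to 0: about 4 N at the crossbar at rest, 8 N at the stop. Pushing the handle along the warmer's +x drives the paddle below along -x, which pushes the roll out.
- lever_bar (a point): Middle of the lever's black crossbar handle, 85 mm from the pivot: a round bar of 14 mm diameter and 60 mm length along the warmer's y, on a 10 mm round stem. About 202 mm above the counter at rest and at the stop, 215 mm at mid-swing. At rest it lies at x = -12 mm in the warmer's frame, at the stop at x = +76 mm.
- roll: Small round bread roll, rigid, 44 mm across with upright flanks from 6 to 26 mm height, 38 mm tall, about 35 g. Origin: centre of its underside, z up. It starts upright on the warmer's base inside the hood, 26 to 36 mm behind the front edge.
- roll_mid (a point): Point on the roll's axis 18 mm above its underside, the height at which to take it.
- tongs: Loose steel kitchen tongs, 100 g, on the edges of their 24 mm high arms. Origin: midway between the two black rubber grip sleeves, at the underside; +x to the jaws, z up. Hinge at x -100 mm (block -116 to -92), jaw tips at +135. Sleeves 50 mm long, near x 0; 68 mm across when open, 43 on the roll. Squeeze them along y; a spring opens them: 4.5 N a side begins to close, 6.5 N to roll width.
- tongs_jaws (a point): Point midway between the jaw faces, 107 mm ahead (+x) of the tongs' origin, 12 mm above their underside. The roll's axis belongs here. Jaw faces flat, 44 mm long, 24 mm high. Inner gap fully open about 98 mm (94 at the slightly inturned tips); the jaws move about twice as far as the sleeves, so with the sleeves squeezed to 58 mm the gap at the tips is still about 70 mm.
- jaw_left (a joint): Closing angle of each arm of the tongs (both move together), rad: 0 = fully open, about 0.13 = jaws parallel and closed on the roll, 0.22 = closed to the limit.
- mortar: Bystander: loose wooden mortar, 96 mm across, 70 mm tall, its pestle leaning out towards its +x to 130 mm height (one rigid piece). Origin: centre of its underside.
- glass_bowl: Bystander: loose clear glass bowl, 150 mm across, 60 mm tall. Origin: centre of its underside.
- whisk: Bystander: loose small steel whisk lying along its x, 200 mm long, 36 mm across the wires (+x end). Origin: on the counter under its middle.
- salt_dish: Bystander: loose white ceramic salt dish, 60 mm across, 40 mm tall. Origin: centre of its underside.

How it is judged:
On the way, in this order (a step that is already met when the one before it is completed fails the run):
1. the lever is pushed to its stop (value of joint lever above 1 rad), for 0.05 s.
2. the lever has sprung back and the roll stands out on the ledge (value of joint lever below 0.12 rad and x of roll in the frame of warmer below -0.022 m and z of roll in the frame of warmer above 0.02 m and angle between roll's own z axis and vertical below 0.3 rad), for 0.2 s.
3. the tongs are closed on the roll (contact force between tongs and roll above 0.5 N and distance between roll_mid and tongs_jaws below 0.035 m and contact force between the fingers and tongs above 1 N), for 0.1 s.
At the end, for the whole second after the job is handed in: The roll is over 140 mm (underside) above the counter, gripped (over 0.5 N) by the jaws, its middle within 35 mm of the jaw point, at rest (under 30 mm/s); the fingers hold the tongs; robot and warmer do not touch the roll, nor the warmer the tongs; the lever is back (under 0.12 rad) (all of step 3 and height (world z) of roll above 0.14 m and contact force between each of roll, tongs and warmer below 0.05 N and contact force between the arm and roll below 0.05 N and linear speed of roll below 0.03 m/s and value of joint lever below 0.12 rad); the arm keeps its last pose, push and grip.
It fails at once if the gripper touches the roll (contact force between any of the fingers, the arm and roll above 0.3 N).
It fails at once if mortar, glass bowl, whisk or salt dish moved more than 30 mm (distance of any of mortar, glass_bowl, whisk, salt_dish from where it was at the start of the episode above 0.03 m).
It also fails if it takes over 64 s, if anything falls off the work surface, if the arm or the gripper's body presses on something with over 40 N, if the wrist force passes 120 N, or if a joint passes its speed limit or range.

## Working session

There is one attempt and no reset: what is moved stays moved. The work goes in short steps, Python scripts to look and compute and a shell command to move; the robot and the scene stay as the last step left them, time stands still between calls to the robot, and variables do not carry over. Pictures are saved under pics/ and viewed, and the job is handed in when it is done.

```bash
ls; mkdir -p pics
python3 - <<'E'
from cell import arm
import cv2,numpy as np
s=arm.read_state();print(s)
for n in("side","top","wrist"):
    c=arm.camera(n);cv2.imwrite(f"pics/{n}0.png",c["img"][:,:,::-1]);np.savez(f"pics/{n}0.npz",**c)
    print(n,c["fx"],c["cx"],c["cy"],np.round(np.linalg.inv(c["camera_from_world"]),3).tolist())
E
```

```text
pics
{'time_s': 0.0, 'joints': array([-1.36751354e+00,  2.07432419e-01,  1.54289328e+00, -2.89236532e-05,
        1.39347342e+00, -1.50500420e-01]), 'qvel': array([-0.00030071, -0.0021806 ,  0.00193987, -0.00028084,  0.00112401,
        0.00237504]), 'effort': array([ 5.11005182e-04, -3.70869005e+01, -2.81418568e+01,  6.98195281e-02,
        3.59975256e-02, -1.83209727e-04]), 'tcp_pos': array([ 0.1990299 , -0.53862893,  0.20431252]), 'orientation': array([-7.48917096e-04,  8.20503615e-01, -5.71640271e-01, -8.10208247e-04]), 'wrist_force': array([ 0.45104848,  0.17737756, -0.39524743]), 'ft_torque': array([0.00754396, 0.05254779, 0.01743951]), 'gripper_width': 1.0037864550575375}
side 470.6936392078765 320.6518587121708 244.33278760046454 [[0.997, -0.065, 0.045, 0.491], [-0.076, -0.619, 0.782, -0.896], [-0.023, -0.783, -0.622, 0.921], [0.0, 0.0, 0.0, 1.0]]
top 492.88759805062017 318.77822076455016 235.88731346027075 [[0.005, -0.983, 0.186, 0.318], [-1.0, -0.006, -0.003, 0.061], [0.004, -0.186, -0.983, 1.207], [0.0, 0.0, 0.0, 1.0]]
wrist 346.3928454637005 315.77602897215945 238.73584123805733 [[0.347, -0.911, -0.222, 0.263], [-0.938, -0.338, -0.08, -0.515], [-0.002, 0.235, -0.972, 0.383], [0.0, 0.0, 0.0, 1.0]]
```

View pics/side0.png

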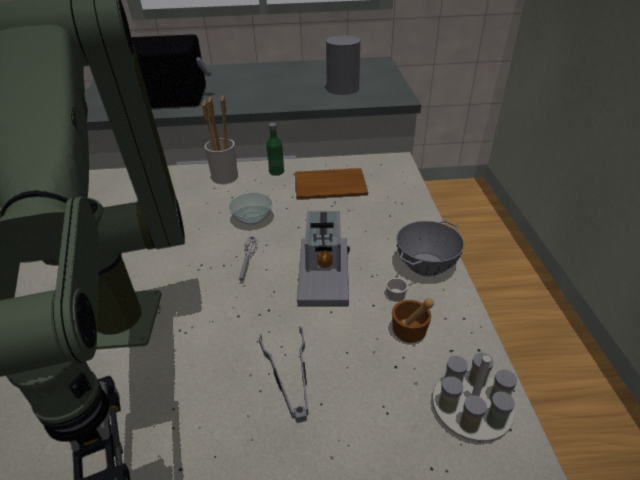

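View pics/top0.png

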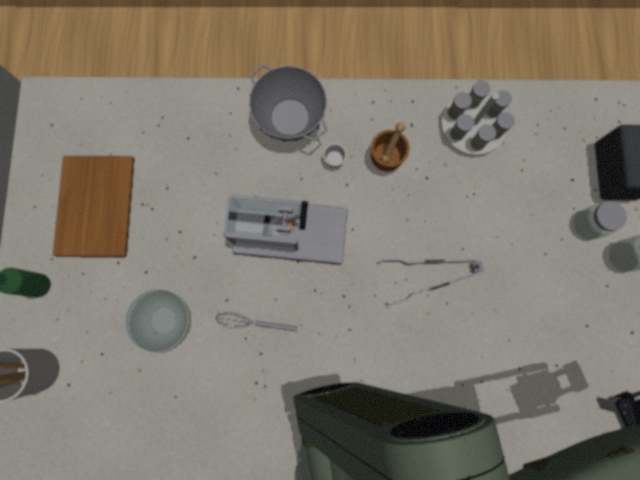

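The side view shows the warmer at (323,260), with its ledge towards the camera. The roll is at (325,259) and the tongs have their jaws at (262,338)/(302,330) and hinge at (299,411). In the top view the crossbar is at (303,215), the ledge at (320,233), and the tongs span (380..482, 262..305). Next I'll measure them.

```bash
cat > h.py <<'E'
import numpy as np,cv2
def load(n): return dict(np.load(f"pics/{n}.npz"))
def ray(c,u,v):
    T=np.linalg.inv(c["camera_from_world"]);d=np.array([(u-c["cx"])/c["fx"],(v-c["cy"])/c["fy"],1.])
    return T[:3,3],T[:3,:3]@d
def plane(c,u,v,z):
    o,d=ray(c,u,v);return o+d*(z-o[2])/d[2]
def dep(c,u,v):
    o,d=ray(c,u,v);return o+d*c["depth"][int(v),int(u)]
def proj(c,p):
    q=c["camera_from_world"]@np.r_[p,1];return c["fx"]*q[0]/q[2]+c["cx"],c["fy"]*q[1]/q[2]+c["cy"]
def crop(c,x0,y0,x1,y1,k,fn):
    cv2.imwrite(fn,cv2.resize(c["img"][y0:y1,x0:x1,::-1],None,fx=k,fy=k,interpolation=cv2.INTER_CUBIC))
E
python3 - <<'E'
from h import *
t=load("top0");s=load("side0")
crop(t,210,170,370,290,5,"pics/tw.png");crop(t,370,235,500,325,6,"pics/tt.png")
crop(s,230,200,390,320,5,"pics/sw.png");crop(s,240,310,330,430,5,"pics/st.png")
E
```

```text
(no output)
```

View pics/tw.png

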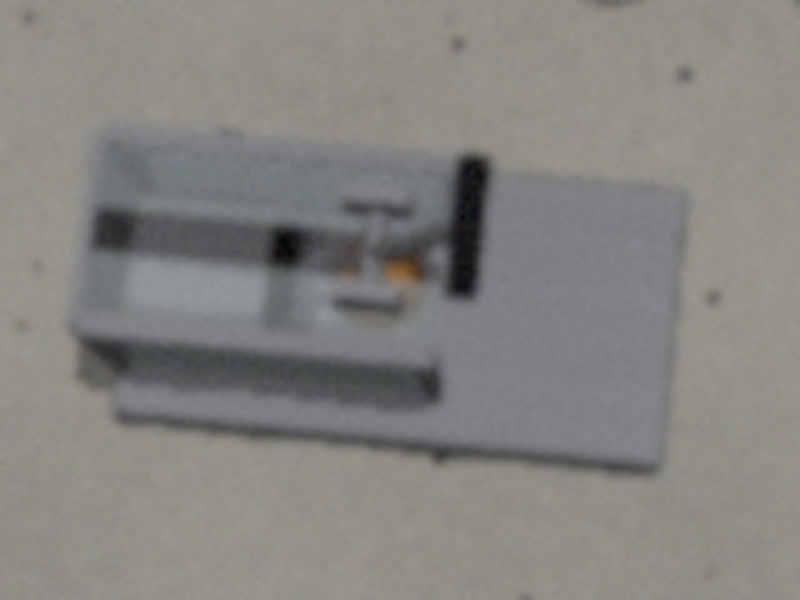

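View pics/tt.png

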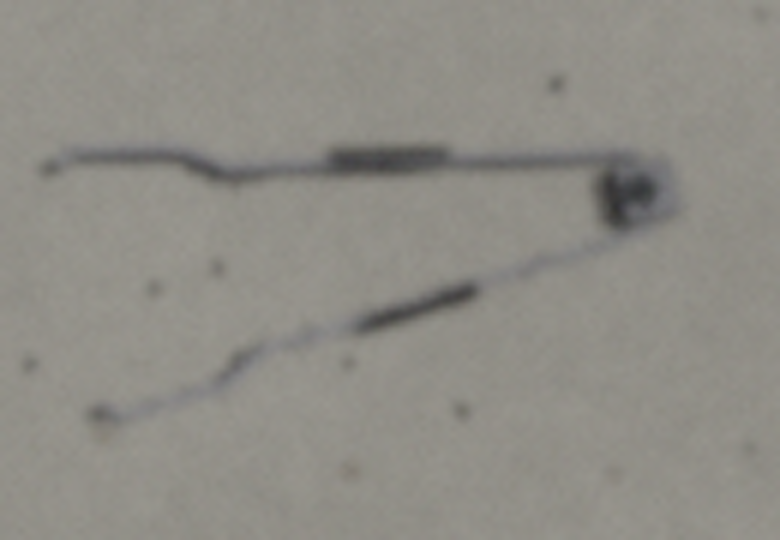

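View pics/sw.png

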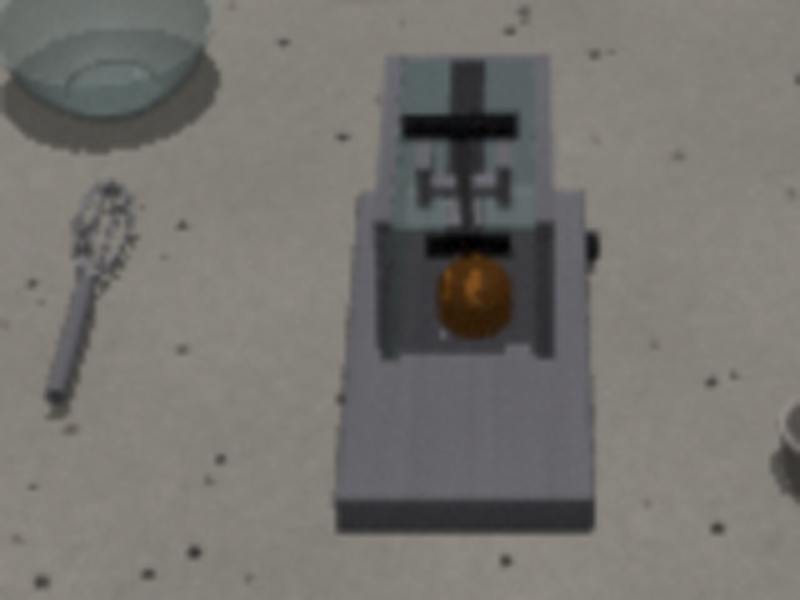

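View pics/st.png

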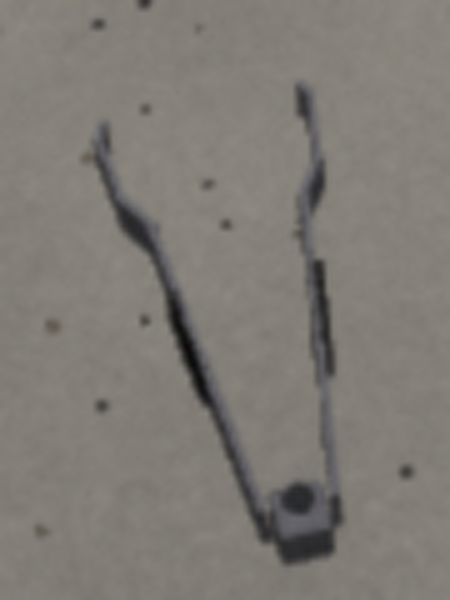

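Run:
```python
from h import *
np.set_printoptions(precision=4,suppress=True)
t=load("top0");s=load("side0")
W=lambda x,y,z:plane(t,210+x/5,170+y/5,z)
T=lambda x,y,z:plane(t,370+x/6,235+y/6,z)
S=lambda x,y,z:plane(s,230+x/5,200+y/5,z)
U=lambda x,y,z:plane(s,240+x/5,310+y/5,z)
a,b=W(687,188,.03),W(660,466,.03);print("ledge front top",a,b,np.linalg.norm(a-b))
c,d=S(338,502,.03),S(593,502,.03);print("side",c,d,np.linalg.norm(c-d))
a,b=W(474,157,.207),W(463,296,.207);print("bar top",a,b,(a+b)/2,np.linalg.norm(a-b))
a,b=S(403,127,.202),S(517,127,.202);print("bar side",a,b,(a+b)/2,np.linalg.norm(a-b))
print("tongs top: tips",T(47,168,.022),T(100,413,.022),"sleeves",T(388,158,.024),T(418,307,.024),"block",T(637,190,.024))
print("tongs side: tips",U(302,88,.022),U(103,128,.022),"sleeves",U(323,315,.018),U(187,350,.018),"block",U(300,498,.024))
```

```text
ledge front top [ 0.6111 -0.0118  0.03  ] [0.4734 0.0019 0.03  ] 0.1383668556294877
side [ 0.4768 -0.0071  0.03  ] [ 0.6112 -0.0205  0.03  ] 0.13505102906645658
bar top [0.5798 0.0882 0.207 ] [0.5204 0.0922 0.207 ] [0.5501 0.0902 0.207 ] 0.059494612979831864
bar side [0.5234 0.0899 0.202 ] [0.5821 0.0835 0.202 ] [0.5527 0.0867 0.202 ] 0.0590372895807487
tongs top: tips [ 0.4755 -0.0853  0.022 ] [ 0.3775 -0.1048  0.022 ] sleeves [ 0.4801 -0.2228  0.024 ] [ 0.4201 -0.2325  0.024 ] block [ 0.4677 -0.3227  0.024 ]
tongs side: tips [ 0.4801 -0.0956  0.022 ] [ 0.3806 -0.1121  0.022 ] sleeves [ 0.4839 -0.2302  0.018 ] [ 0.4214 -0.2434  0.018 ] block [ 0.4696 -0.3268  0.024 ]
```

Both views agree to within a few mm:

| Point | Position or direction (x, y in m) |
|---|---|
| Warmer origin | about (0.554, 0.100) |
| Warmer +x direction | (0.099, 0.995) |
| Crossbar | (0.552, 0.0885), matching the predicted (0.553, 0.088) |
| Tongs origin | about (0.4515, -0.2325) |
| Tongs heading | (-0.174, 0.985) |

First I turn the tool, shut, so that tool -y points along the warmer's +x.

```bash
python3 -m inch '[[[0,0,0,0,0,-10.6,0],[0,0,0,0,0,-10.6,0],[0,0,0,0,0,-10.6,0],[0,0,0,0,0,-10.6,0],[0,0,0,0,0,-10.6,0],[0,0,0,0,0,-10.6,0],[0,0,0,0,0,0,0]]]' 20
cat > st.py <<'E'
from cell import arm
import numpy as np,sys
from scipy.spatial.transform import Rotation as R
np.set_printoptions(precision=4,suppress=True)
s=arm.read_state();q=s["orientation"];M=R.from_quat(np.r_[q[1:],q[0]]).as_matrix()
print("t",s["time_s"],"p",s["tcp_pos"],"x",M[:,0],"y",M[:,1],"z",M[:,2],"F",s["wrist_force"],"w",s["gripper_width"]*94,"j",s["joints"])
if len(sys.argv)>3:
    d=np.array([float(a) for a in sys.argv[1:4]])-s["tcp_pos"];print("tool shift mm",M.T@d*1000)
    if len(sys.argv)>4:
        print("turn z deg", -((float(sys.argv[4])-np.degrees(np.arctan2(M[1,0],M[0,0]))+180)%360-180))
E
python3 st.py 0.548 0.0485 0.19 -5.7
```

```text
time_s: 1.02
tcp_pos: [0.1991, -0.5391, 0.205]
orientation: [-0.0, 0.999, -0.055, -0.0]
wrist_force: [-0.0, -0.2, -0.4]
gripper_width: 0.293
t 1.025 p [ 0.1991 -0.5391  0.205 ] x [ 0.9941 -0.1089 -0.0002] y [-0.1089 -0.994  -0.0008] z [-0.0002  0.0008 -1.    ] F [-0.0138 -0.2489 -0.4165] w 27.513669369607854 j [-1.3675  0.2069  1.542   0.      1.3935 -1.2584]
tool shift mm [ 282.7756 -622.0869   15.4387]
turn z deg -0.5532061348119441
```

```bash
python3 -m inch '[[[23,-50,0,0,0,0,0],[23,-50,0,0,0,0,0],[23,-50,0,0,0,0,0],[23,-50,0,0,0,0,0],[23,-50,0,0,0,0,0],[23,-50,0,0,0,0,0],[23,-50,0,0,0,0,0],[23,-50,0,0,0,0,0],[23,-50,0,0,0,0,0],[23,-50,0,0,0,0,0],[23,-50,0,0,0,0,0],[0,0,0,0,0,0,0]]]'
python3 st.py 0.548 0.0485 0.19 -5.7
```

```text
time_s: 2.52
tcp_pos: [0.5104, -0.0165, 0.2053]
orientation: [-0.0, 0.999, -0.052, -0.0]
wrist_force: [-0.6, 0.2, 0.2]
gripper_width: 0.005
t 2.525 p [ 0.5104 -0.0165  0.2053] x [ 0.9946 -0.1041 -0.    ] y [-0.1041 -0.9946 -0.0007] z [ 0.      0.0007 -1.    ] F [-0.5834  0.2213  0.2165] w 0.48269645114540666 j [-0.2024  0.0695  1.697   0.0007  1.3751 -0.0982]
tool shift mm [ 30.6013 -68.5443  15.3173]
turn z deg -0.2737374349917445
```

```bash
python3 -m inch '[[[16,-34,8,0,0,0,0],[15,-34,7,0,0,0,0],[0,0,0,0,0,0,0],[0,0,0,0,0,0,0]]]'
python3 st.py 0.553 0.073 0.19 -5.7
python3 - <<'E'
from cell import arm
from h import *
for n in("side","top"):
    c=arm.camera(n);np.savez(f"pics/{n}1.npz",**c)
    crop(c,*((200,160,400,310) if n=="side" else (200,150,400,300)),4,f"pics/{n}1.png")
E
```

```text
time_s: 3.02
tcp_pos: [0.547, 0.0436, 0.1903]
orientation: [0.0, 0.999, -0.054, -0.0]
wrist_force: [-0.0, 0.1, 0.7]
gripper_width: 0.006
t 3.025 p [0.547  0.0436 0.1903] x [ 0.9941 -0.1086 -0.0008] y [-0.1086 -0.9941  0.0009] z [-0.0009 -0.0008 -1.    ] F [-0.0487  0.1352  0.6994] w 0.5574701365656107 j [-0.0778  0.1647  1.623  -0.0009  1.3547  0.0312]
tool shift mm [  2.7655 -29.9274   0.2937]
turn z deg -0.5353338593399428
```

View pics/side1.png

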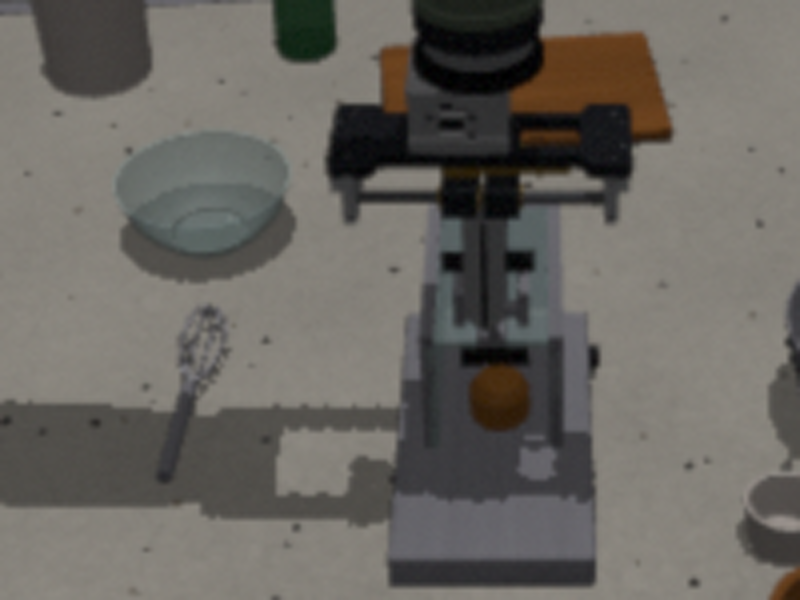

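View pics/top1.png

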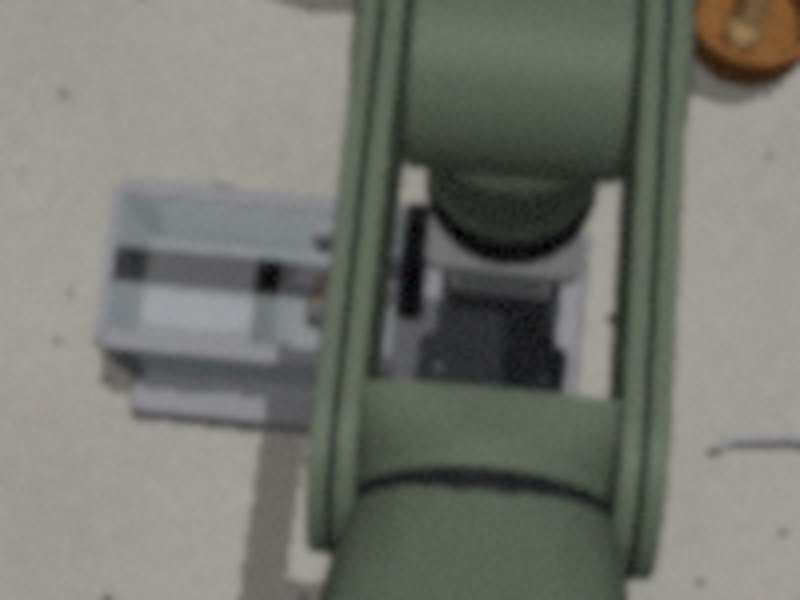

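The shut fingers stand centred in front of the crossbar, seen at (488,260) in the side crop. Now I push, slowing towards the end.

```bash
python3 -m inch '[[[2,-15,0,0,0,0,0],[1,-12,0,0,0,0,0],[0,-8,0,0,0,0,0],[0,-8,0,0,0,0,0],[0,-8,0,0,0,0,0],[0,-8,0,0,0,0,0],[0,-8,0,0,0,0,0],[0,-8,0,0,0,0,0],[0,-8,0,0,0,0,0],[0,-7,0,0,0,0,0],[0,-7,0,0,0,0,0],[0,-5,0,0,0,0,0]]]'
python3 st.py; python3 -m inch '[[[0,-4,0,0,0,0,0],[0,-4,0,0,0,0,0],[0,0,0,0,0,0,0]]]'; python3 st.py
```

```text
time_s: 4.62
tcp_pos: [0.5618, 0.1421, 0.1902]
orientation: [0.005, 0.999, -0.053, 0.0]
wrist_force: [1.0, -11.0, -3.2]
gripper_width: 0.003
t 4.625 p [0.5618 0.1421 0.1902] x [ 0.9943 -0.1068  0.0013] y [-0.1068 -0.9942  0.009 ] z [ 0.0003 -0.0091 -1.    ] F [  0.9932 -10.9808  -3.1768] w 0.32599956739684793 j [ 0.1039  0.23    1.5455 -0.0093  1.3667  0.2128]
time_s: 5.0
tcp_pos: [0.5627, 0.1495, 0.1897]
orientation: [0.005, 0.999, -0.054, 0.0]
wrist_force: [2.4, -10.6, -2.5]
gripper_width: 0.005
t 5.0 p [0.5627 0.1495 0.1897] x [ 0.9943 -0.107   0.001 ] y [-0.107  -0.9942  0.0098] z [-0.0001 -0.0099 -1.    ] F [  2.4137 -10.5539  -2.4848] w 0.45940503389124404 j [ 0.1168  0.2365  1.5387 -0.01    1.3676  0.2261]
```

```bash
python3 -m inch '[[[0,-3,0,0,0,0,0],[0,-3,0,0,0,0,0],[0,0,0,0,0,0,0]]]'; python3 st.py
python3 - <<'E'
from cell import arm
from h import *
for n in("side",):
    c=arm.camera(n);np.savez(f"pics/{n}2.npz",**c)
    crop(c,200,160,400,310,4,f"pics/{n}2.png")
E
```

```text
time_s: 5.38
tcp_pos: [0.5641, 0.1553, 0.1901]
orientation: [0.005, 0.999, -0.054, 0.001]
wrist_force: [2.7, -10.9, -0.2]
gripper_width: 0.006
t 5.375 p [0.5641 0.1553 0.1901] x [ 0.9942 -0.1073  0.0027] y [-0.1073 -0.9942  0.0097] z [ 0.0017 -0.0099 -0.9999] F [  2.7305 -10.8855  -0.2444] w 0.5418627634882052 j [ 0.1266  0.2409  1.5323 -0.0102  1.368   0.2362]
```

View pics/side2.png

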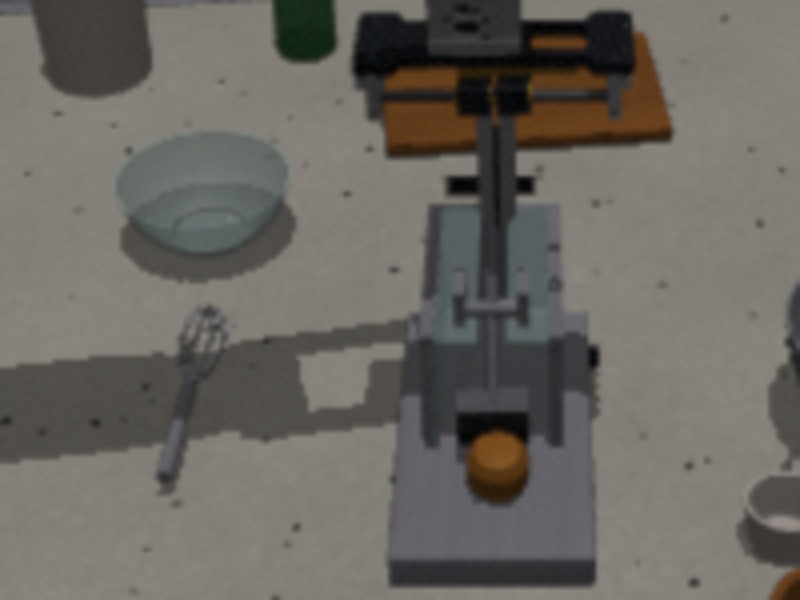

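The roll at (497,465) has been pushed out by the paddle. There is no force rise at the stop yet, so I push a little further.

```bash
python3 -m inch '[[[0,-3,0,0,0,0,0],[0,-2,0,0,0,0,0],[0,0,0,0,0,0,0]]]'; python3 st.py
```

```text
time_s: 5.8
tcp_pos: [0.5651, 0.1594, 0.1905]
orientation: [0.006, 0.999, -0.054, 0.002]
wrist_force: [3.6, -12.7, 0.6]
gripper_width: 0.006
t 5.8 p [0.5651 0.1594 0.1905] x [ 0.9942 -0.1076  0.0039] y [-0.1076 -0.9941  0.011 ] z [ 0.0027 -0.0113 -0.9999] F [  3.6172 -12.7132   0.6191] w 0.5280093984982417 j [ 0.1344  0.2446  1.5271 -0.0118  1.3688  0.2446]
```

```bash
python3 -m inch '[[[0,-2,0,0,0,0,0],[0,-2,0,0,0,0,0],[0,0,0,0,0,0,0]]]'; python3 st.py
python3 - <<'E'
from cell import arm
from h import *
for n in("side",):
    c=arm.camera(n);np.savez(f"pics/{n}3.npz",**c)
    crop(c,270,180,370,300,5,f"pics/{n}3.png")
E
```

```text
time_s: 6.18
tcp_pos: [0.5652, 0.1599, 0.1904]
orientation: [0.009, 0.998, -0.054, 0.001]
wrist_force: [1.6, -21.4, 0.4]
gripper_width: 0.004
t 6.175 p [0.5652 0.1599 0.1904] x [ 0.9941 -0.1081  0.0032] y [-0.1082 -0.994   0.0178] z [ 0.0013 -0.018  -0.9998] F [  1.6045 -21.4249   0.3933] w 0.41332377000070986 j [ 0.1391  0.2475  1.5237 -0.0184  1.3717  0.2511]
```

View pics/side3.png

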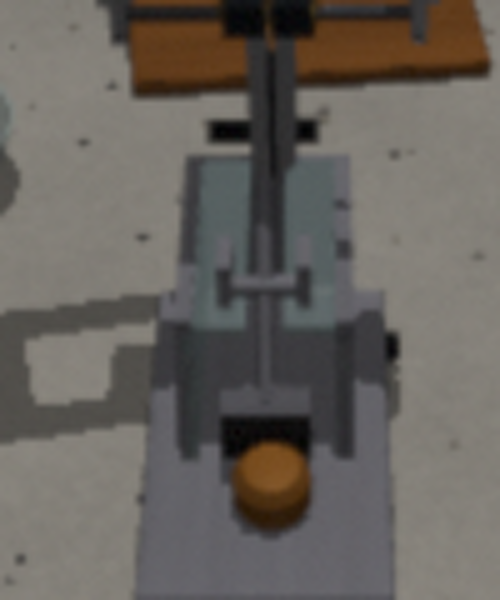

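The stop is reached: the force has jumped to 21 N and the TCP no longer advances. I now ease back to let the lever return.

```bash
python3 -m inch '[[[0,6,0,0,0,0,0],[0,10,0,0,0,0,0],[0,10,0,0,0,0,0],[0,10,0,0,0,0,0],[0,10,0,0,0,0,0],[0,10,0,0,0,0,0],[0,10,0,0,0,0,0],[0,10,0,0,0,0,0],[0,10,0,0,0,0,0],[0,12,0,0,0,0,0],[0,15,0,0,0,0,0],[0,20,0,0,0,0,0]]]'
python3 -m inch '[[[0,30,0,0,0,0,0],[0,50,0,0,0,0,94],[0,50,0,0,0,0,94],[0,50,0,0,0,0,94],[0,0,0,0,0,0,94]]]'
python3 st.py 0.4515 -0.2325 0.1 10
python3 - <<'E'
from cell import arm
from h import *
for n in("side","top"):
    c=arm.camera(n);np.savez(f"pics/{n}4.npz",**c)
    cv2.imwrite(f"pics/{n}4.png",c["img"][:,:,::-1])
E
```

```text
time_s: 7.72
tcp_pos: [0.55, 0.0361, 0.1911]
orientation: [-0.0, 0.999, -0.053, 0.001]
wrist_force: [0.9, -0.1, 0.5]
gripper_width: 0.005
time_s: 8.35
tcp_pos: [0.5301, -0.1464, 0.1909]
orientation: [0.0, 0.998, -0.056, 0.001]
wrist_force: [-0.7, -0.1, 0.4]
gripper_width: 0.397
t 8.35 p [ 0.5301 -0.1464  0.1909] x [ 0.9937 -0.1124  0.0012] y [-0.1124 -0.9937  0.0006] z [ 0.0011 -0.0007 -1.    ] F [-0.6803 -0.0611  0.4391] w 37.33909484626792 j [-0.4267  0.1651  1.6212 -0.0002  1.354  -0.314 ]
tool shift mm [-68.521   94.3828  90.8875]
turn z deg -16.451948481156563
```

View pics/side4.png

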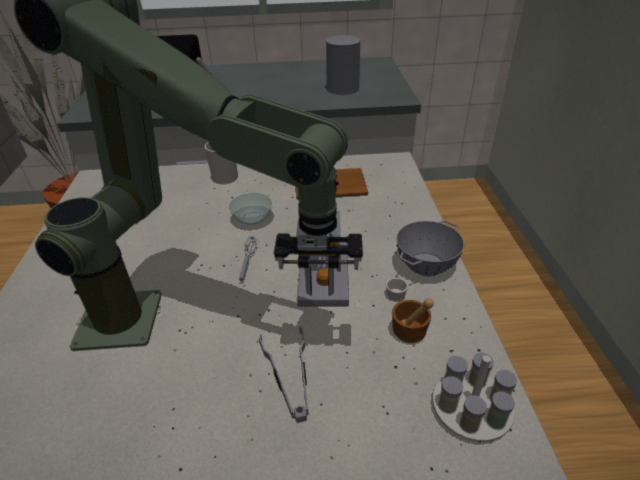

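View pics/top4.png

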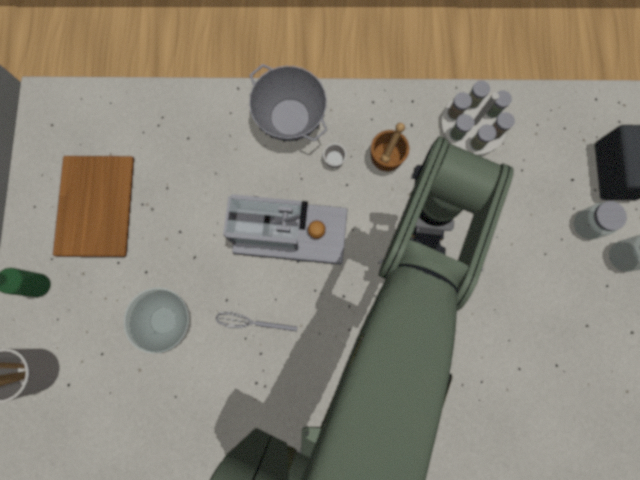

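The bar is back at rest at (303,215) in the top view and the roll stands on the ledge at (317,229). Next I measure the roll and move above the tongs.

```bash
python3 - <<'E'
from h import *
for n in("top4","side4"):
    c=load(n);h=cv2.cvtColor(c["img"],cv2.COLOR_RGB2HSV)
    m=((h[...,0]>5)&(h[...,0]<22)&(h[...,1]>130)&(h[...,2]>50)).astype(np.uint8)
    k,l,st,ce=cv2.connectedComponentsWithStats(m)
    for i in range(1,k):
        if 295<ce[i][0]<340 and 215<ce[i][1]<300 and st[i][4]>30:
            x,y,w,hh,a=st[i];print(n,st[i],ce[i],plane(c,*ce[i],.030+.026))
E
python3 -m inch '[[[-14,19,10,0,0,-8,94],[-14,19,20,0,0,-8.4,94],[-14,19,20,0,0,0,94],[-14,19,20,0,0,0,94],[0,0,10,0,0,0,94],[0,0,0,0,0,0,94]]]'
python3 st.py 0.4505 -0.2266 0.1 10
```

```text
top4 [309 222  15  16 198] [316.11111111 229.34848485] [0.55084036 0.0646332  0.056     ]
side4 [317 269  12  16 164] [322.80487805 276.24390244] [0.54910153 0.05221839 0.056     ]
time_s: 9.2
tcp_pos: [0.4804, -0.2201, 0.1099]
orientation: [-0.001, 0.996, 0.09, -0.0]
wrist_force: [1.3, 0.5, 0.1]
gripper_width: 1.0
t 9.2 p [ 0.4804 -0.2201  0.1099] x [ 0.9838  0.1794 -0.0006] y [ 0.1794 -0.9838 -0.0018] z [-0.001   0.0016 -1.    ] F [1.2908 0.4906 0.0822] w 94.0000127645308 j [-0.594   0.2101  1.7483  0.0009  1.1849 -0.7747]
tool shift mm [-30.5728   1.0639   9.8988]
turn z deg 0.33537859612363263
```

```bash
python3 -m inch '[[[-15,0,5,0,0,0,94],[-15,1,5,0,0,0,94],[0,0,0,0,0,0,94]]]'
python3 st.py 0.4505 -0.2266 0.1 10
python3 - <<'E'
from cell import arm
from h import *
for n in("wrist","side"):
    c=arm.camera(n);np.savez(f"pics/{n}5.npz",**c)
    cv2.imwrite(f"pics/{n}5.png",c["img"][:,:,::-1])
    for p in ([.4515,-.2325,.024],[.484,-.2265,.024],[.4208,-.238,.024],[.433,-.127,.024]): print(n,np.round(proj(c,p)))
crop(c,200,240,360,360,5,"pics/s5.png")
E
```

```text
time_s: 9.57
tcp_pos: [0.4495, -0.2277, 0.1001]
orientation: [-0.0, 0.996, 0.089, -0.0]
wrist_force: [0.7, 0.3, 1.3]
gripper_width: 1.0
t 9.575 p [ 0.4495 -0.2277  0.1001] x [ 0.9842  0.1773 -0.0009] y [ 0.1773 -0.9842 -0.0009] z [-0.001   0.0008 -1.    ] F [0.7338 0.341  1.2775] w 94.01639453409416 j [-0.6407  0.1737  1.8154  0.      1.1537 -0.819 ]
tool shift mm [ 1.1308 -0.9178  0.0854]
turn z deg 0.21217885003059678
wrist [317. 254.]
wrist [360. 254.]
wrist [276. 254.]
wrist [318. 105.]
side [290. 373.]
side [304. 370.]
side [277. 376.]
side [282. 338.]
```

View pics/wrist5.png

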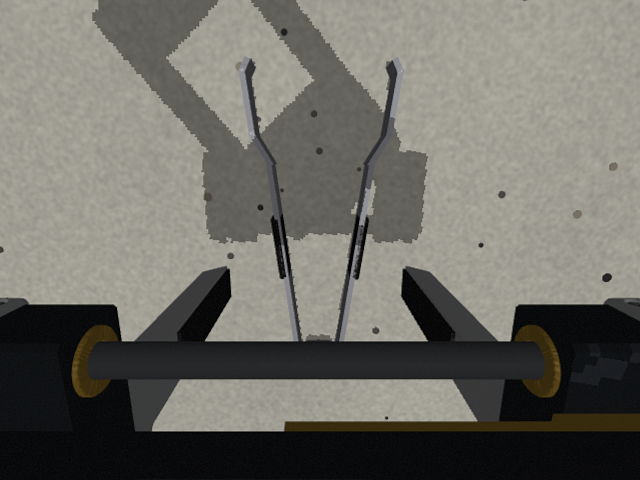

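Run:
```python
from h import *
c=load("side5");crop(c,220,280,380,430,5,"pics/s5.png")
```

```text
(no output)
```

View pics/s5.png

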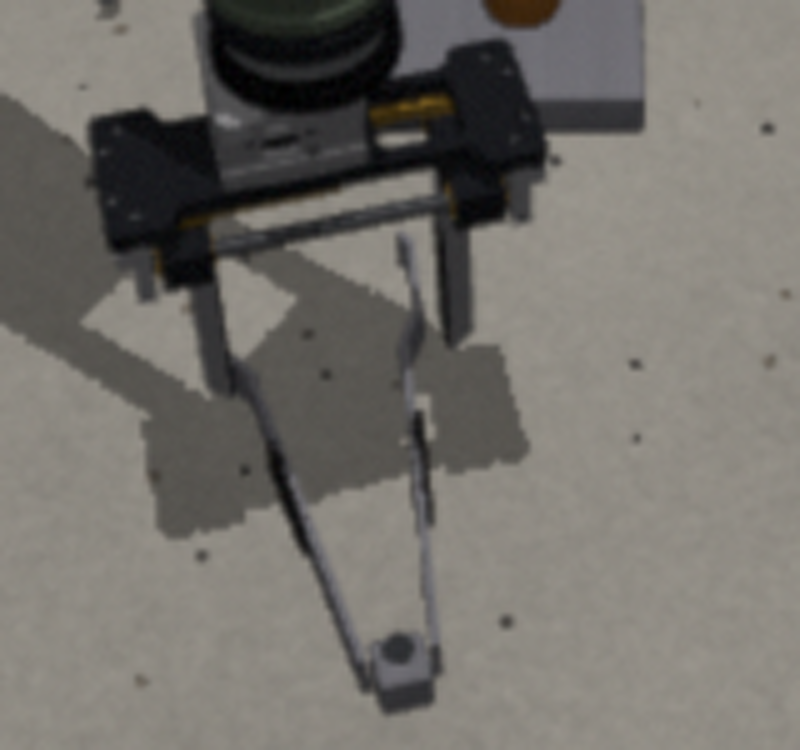

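The wrist view shows the sleeves at (279,247) and (360,247), centred between the fingers and about 5 mm further ahead than estimated. I go down over them, shifted 5 mm forward.

```bash
python3 -m inch '[[[0,-3,25,0,0,0,94],[0,-3,25,0,0,0,94],[0,0,20,0,0,0,94],[0,0,15,0,0,0,94],[0,0,7,0,0,0,94],[0,0,3,0,0,0,94],[0,0,0,0,0,0,94]]]'
python3 st.py
```

```text
time_s: 10.55
tcp_pos: [0.4504, -0.2224, 0.0058]
orientation: [0.0, 0.996, 0.089, 0.0]
wrist_force: [0.1, -0.2, -0.4]
gripper_width: 0.998
t 10.55 p [ 0.4504 -0.2224  0.0058] x [0.984  0.1782 0.0005] y [ 0.1782 -0.984   0.0005] z [ 0.0006 -0.0004 -1.    ] F [ 0.1039 -0.2097 -0.3592] w 93.85402365840532 j [-0.6312  0.3193  1.872   0.      0.9495 -0.8105]
```

Down to z≈3.5 mm, then close to 61 mm with a moderate grip.

```bash
python3 -m inch '[[[0,0,2,0,0,0,80],[0,0,0,0,0,0,70],[0,0,0,0,0,0,66],[0,0,0,0,0,0,63],[0,0,0,0,0,0,61],[0,0,0,0,0,0,61],[0,0,0,0,0,0,61],[0,0,0,0,0,0,61]]]' 20
python3 st.py
python3 - <<'E'
from cell import arm
from h import *
for n in("wrist",):
    c=arm.camera(n);np.savez(f"pics/{n}6.npz",**c)
    cv2.imwrite(f"pics/{n}6.png",c["img"][:,:,::-1])
E
```

```text
time_s: 11.55
tcp_pos: [0.4502, -0.2222, 0.0037]
orientation: [0.0, 0.996, 0.089, 0.0]
wrist_force: [-0.5, 0.8, 3.1]
gripper_width: 0.65
t 11.55 p [ 0.4502 -0.2222  0.0037] x [0.984  0.1782 0.0003] y [ 0.1782 -0.984   0.0001] z [ 0.0003 -0.     -1.    ] F [-0.534   0.8107  3.1212] w 61.11255369391301 j [-0.6312  0.3229  1.873   0.0002  0.9454 -0.8105]
```

View pics/wrist6.png

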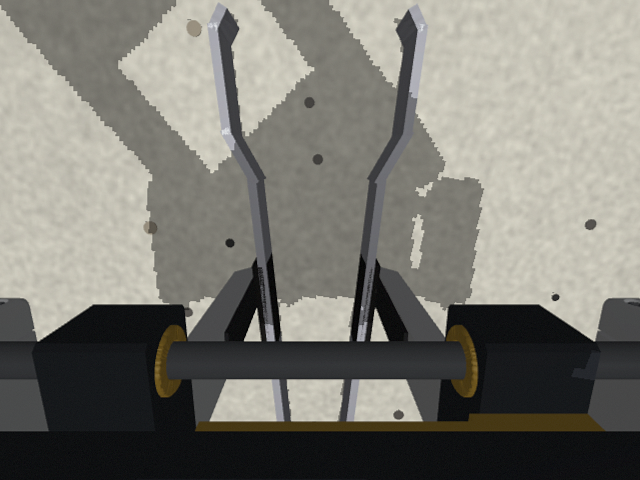

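The fingers hold both sleeves and the jaws are evenly open, with tips at (222,10) and (412,10). I compute the jaw point relative to the TCP, then lift a little and check.

```bash
python3 - <<'E'
from h import *
c=load("wrist6")
a,b=plane(c,222,8,.024),plane(c,414,8,.024);print(a,b,np.linalg.norm(a-b))
m=(a+b)/2;tcp=np.array([.4502,-.2222]);print("tip-tcp dist",np.linalg.norm(m[:2]-tcp),"dir",(m[:2]-tcp))
c2=load("wrist5")
a,b=plane(c2,248,62,.024),plane(c2,397,62,.024);print(a,b,(a+b)/2)
E
python3 -m inch '[[[0,0,-10,0,0,0,61],[0,0,-20,0,0,0,61],[0,0,-30,0,0,0,61],[0,0,-30,0,0,0,61],[0,0,0,0,0,0,61],[0,0,0,0,0,0,61]]]'
python3 st.py
python3 - <<'E'
from cell import arm
from h import *
for n in("side","wrist"):
    c=arm.camera(n);np.savez(f"pics/{n}7.npz",**c)
    cv2.imwrite(f"pics/{n}7.png",c["img"][:,:,::-1])
    if n=="side": crop(c,220,250,380,400,5,"pics/s7.png")
E
```

```text
[ 0.39055893 -0.10479907  0.024     ] [ 0.46686274 -0.09092209  0.024     ] 0.07755541257269954
tip-tcp dist 0.12618270672282278 dir [-0.02148916  0.12433942]
[ 0.38188102 -0.10859638  0.024     ] [ 0.48052061 -0.09079688  0.024     ] [ 0.43120081 -0.09969663  0.024     ]
time_s: 12.35
tcp_pos: [0.4491, -0.2217, 0.0924]
orientation: [-0.0, 0.996, 0.089, -0.001]
wrist_force: [-0.7, 0.6, -1.3]
gripper_width: 0.651
t 12.35 p [ 0.4491 -0.2217  0.0924] x [ 0.984   0.1782 -0.0013] y [ 0.1782 -0.984  -0.0011] z [-0.0014  0.0009 -1.    ] F [-0.7278  0.618  -1.2922] w 61.20368669805153 j [-0.6314  0.1785  1.8281 -0.0002  1.1367 -0.8105]
```

View pics/s7.png

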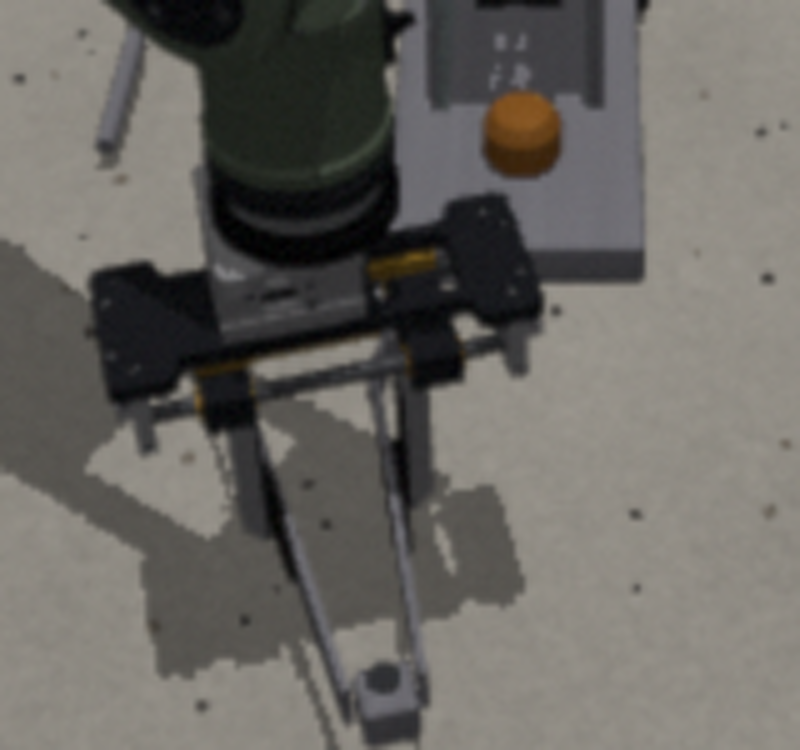

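View pics/wrist7.png

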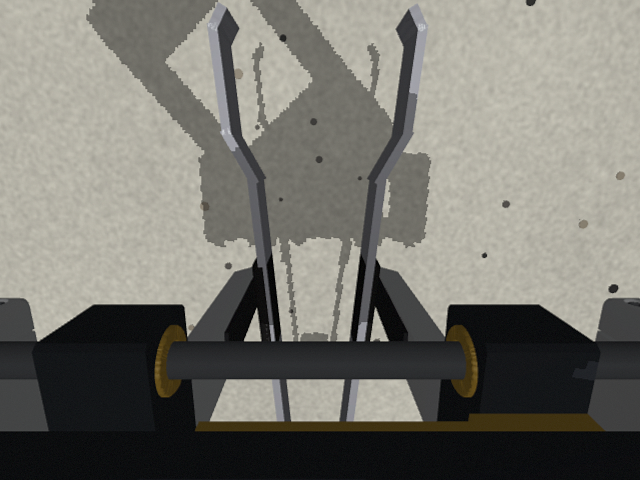

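The tongs came up level and without slipping. I turn to the warmer's heading and go to the start of the approach.

```bash
python3 -m inch '[[[0,0,0,0,0,8,61],[0,0,0,0,0,8,61],[0,0,0,0,0,0,61]]]'
python3 st.py .533 -.109 .092 -5.7
```

```text
time_s: 12.82
tcp_pos: [0.4491, -0.2215, 0.092]
orientation: [-0.001, 0.999, -0.049, -0.001]
wrist_force: [0.2, 1.2, -0.5]
gripper_width: 0.651
t 12.825 p [ 0.4491 -0.2215  0.092 ] x [ 0.9952 -0.0982 -0.0025] y [-0.0982 -0.9952 -0.0014] z [-0.0023  0.0016 -1.    ] F [ 0.2381  1.1515 -0.5204] w 61.19155202175183 j [-0.6313  0.1796  1.8278 -0.0001  1.137  -0.5329]
tool shift mm [  72.4847 -120.2412    0.0079]
turn z deg 0.0646516090231728
```

```bash
python3 -m inch '[[[12,-20,0,0,0,0,61],[15,-25,0,0,0,0,61],[18,-30,0,0,0,0,61],[15,-25,0,0,0,0,61],[12,-20,0,0,0,0,61],[0,0,0,0,0,0,61],[0,0,0,0,0,0,61]]]'
python3 st.py .533 -.109 .042 -5.7
python3 - <<'E'
from cell import arm
from h import *
for n in("side","top"):
    c=arm.camera(n);np.savez(f"pics/{n}8.npz",**c)
    crop(c,*((240,190,400,310) if n=="side" else (280,180,420,285)),5,f"pics/{n}8.png")
E
```

```text
time_s: 13.7
tcp_pos: [0.5328, -0.1102, 0.0928]
orientation: [0.0, 0.999, -0.049, -0.001]
wrist_force: [0.3, 0.7, -0.5]
gripper_width: 0.65
t 13.7 p [ 0.5328 -0.1102  0.0928] x [ 0.9951 -0.0987 -0.0016] y [-0.0987 -0.9951  0.0001] z [-0.0016  0.     -1.    ] F [ 0.2529  0.68   -0.5344] w 61.123723938709134 j [-0.3628  0.2632  1.7223 -0.0006  1.1576 -0.2637]
tool shift mm [ 0.1843 -1.2501 50.7873]
turn z deg 0.034720987066464204
```

View pics/side8.png

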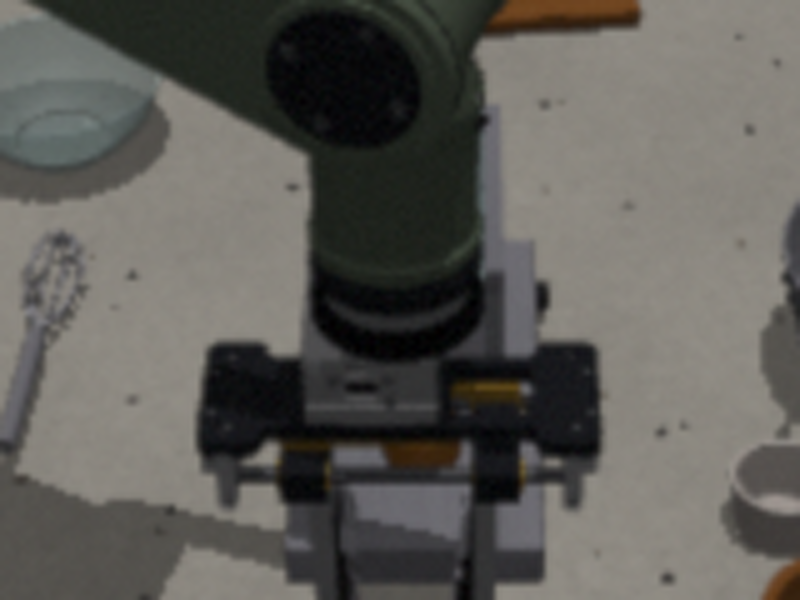

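View pics/top8.png

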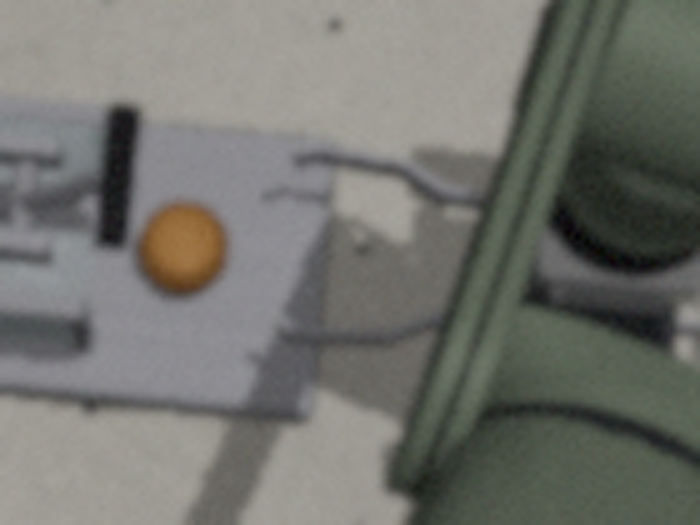

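The jaw tips, at (300,158) and (285,328) in the top crop, straddle the roll at (182,248). I check the lateral alignment.

Run:
```python
from h import *
c=load("top8")
P=lambda x,y,z:plane(c,280+x/5,180+y/5,z)
a,b=P(298,158,.111),P(283,328,.111);m=(a+b)/2;r=P(182,248,.058)
e=np.array([.099,.995]);n=np.array([.995,-.099])
print(a,b,np.linalg.norm(a-b),m,r)
d=(r-m)[:2];print("fwd tip->roll",d@e,"lateral",d@n)
w=load("wrist7")
```

```text
[0.58139356 0.01107801 0.111     ] [0.50259738 0.01803676 0.111     ] 0.07910286617914898 [0.54199547 0.01455739 0.111     ] [0.54982922 0.0639365  0.058     ]
fwd tip->roll 0.049907764201367145 lateral 0.0029060529245806305
```

```bash
python3 -m inch '[[[1,0,12,0,0,0,61],[1,0,16,0,0,0,61],[0,0,14,0,0,0,61],[0,0,8,0,0,0,61],[0,0,0,0,0,0,61],[0,-10,0,0,0,0,61],[0,-10,0,0,0,0,61],[0,-10,0,0,0,0,61],[0,-5,0,0,0,0,61],[0,0,0,0,0,0,61]]]'
python3 st.py
python3 - <<'E'
from cell import arm
from h import *
for n in("side","top","wrist"):
    c=arm.camera(n);np.savez(f"pics/{n}9.npz",**c)
    crop(c,*((240,190,400,310) if n=="side" else (280,180,420,285) if n=="top" else (0,0,640,480)),5 if n!="wrist" else 1,f"pics/{n}9.png")
E
```

```text
time_s: 15.05
tcp_pos: [0.5392, -0.0748, 0.0436]
orientation: [0.0, 0.999, -0.049, 0.0]
wrist_force: [0.3, -0.2, -0.5]
gripper_width: 0.655
t 15.05 p [ 0.5392 -0.0748  0.0436] x [ 0.9951 -0.0988  0.0002] y [-0.0988 -0.9951  0.0001] z [ 0.0002 -0.0001 -1.    ] F [ 0.2868 -0.219  -0.4966] w 61.528479736551894 j [-0.2968  0.3324  1.752  -0.0001  1.057  -0.1978]
```

View pics/wrist9.png

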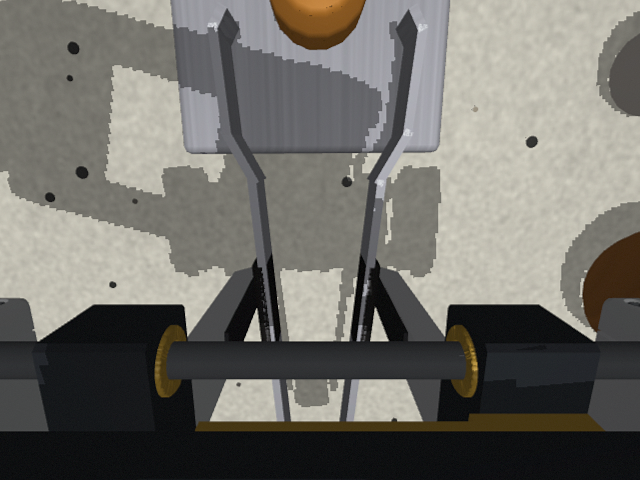

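View pics/top9.png

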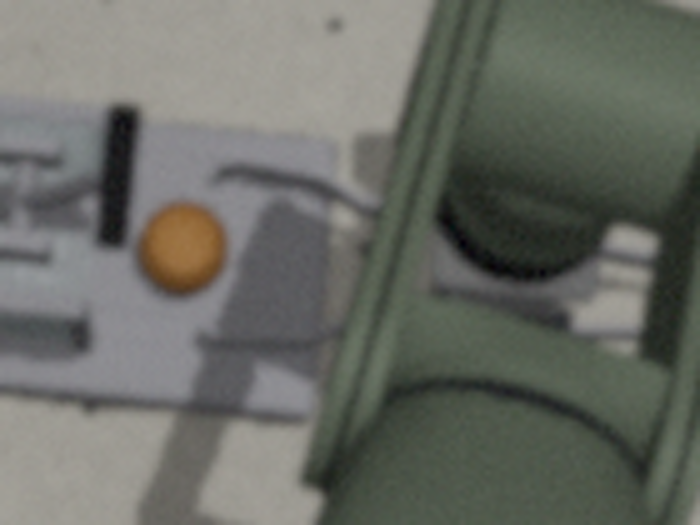

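Run:
```python
from h import *
c=load("top9");P=lambda x,y,z:plane(c,280+x/5,180+y/5,z)
e=np.array([.099,.995]);n=np.array([.995,-.099])
m=(P(216,178,.063)+P(200,340,.063))/2;r=P(182,248,.058);d=(r-m)[:2];print("top",d@e,d@n,m,r)
w=load("wrist9")
m=(plane(w,226,10,.064)+plane(w,407,10,.064))/2;k=plane(w,318,49,.052);d=(k-m)[:2];print("wrist near edge rel tip",d@e,d@n, m,k)
```

```text
top 0.01290124801746099 0.004746167779564803 [0.54382852 0.05156748 0.063     ] [0.54982922 0.0639365  0.058     ]
wrist near edge rel tip -0.011080796755507263 0.0006968601093428763 [0.55194285 0.04941117 0.064     ] [0.55153916 0.03831485 0.052     ]
```

Both views put the roll's centre about 12 mm ahead of the tips, so I advance 39 mm and look.

```bash
python3 -m inch '[[[1,-10,0,0,0,0,61],[1,-10,0,0,0,0,61],[0,-10,0,0,0,0,61],[0,-6,0,0,0,0,61],[0,-3,0,0,0,0,61],[0,0,0,0,0,0,61],[0,0,0,0,0,0,61]]]'
python3 st.py
python3 - <<'E'
from cell import arm
from h import *
for n in("side","top"):
    c=arm.camera(n);np.savez(f"pics/{n}10.npz",**c)
    crop(c,*((240,190,400,310) if n=="side" else (260,180,400,285)),5 if n!="wrist" else 1,f"pics/{n}10.png")
E
```

```text
time_s: 16.08
tcp_pos: [0.545, -0.0369, 0.0435]
orientation: [0.0, 0.999, -0.05, 0.0]
wrist_force: [-0.3, -0.1, -1.5]
gripper_width: 0.649
t 16.075 p [ 0.545  -0.0369  0.0435] x [ 0.995  -0.1     0.0001] y [-0.1    -0.995   0.0001] z [ 0.0001 -0.0001 -1.    ] F [-0.3248 -0.0909 -1.5142] w 60.99610385091599 j [-0.226   0.336   1.7471 -0.0001  1.0583 -0.1258]
```

View pics/side10.png

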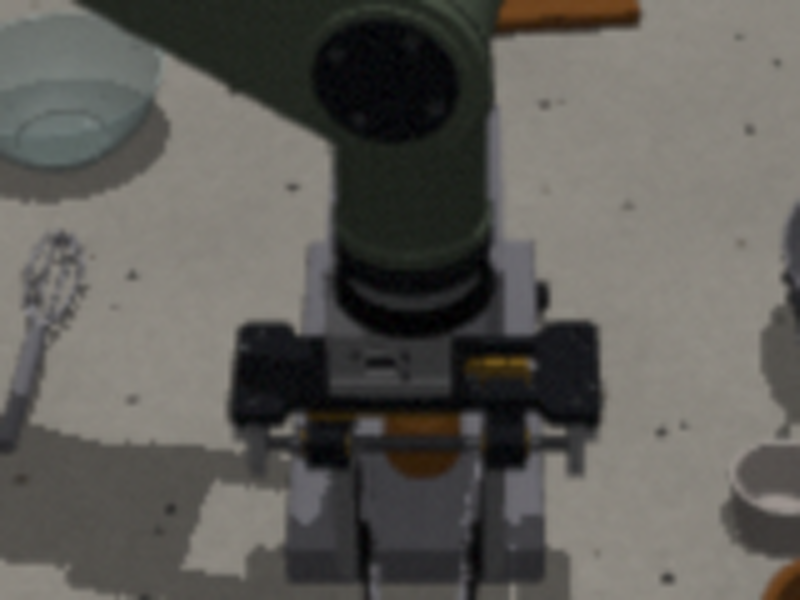

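View pics/top10.png

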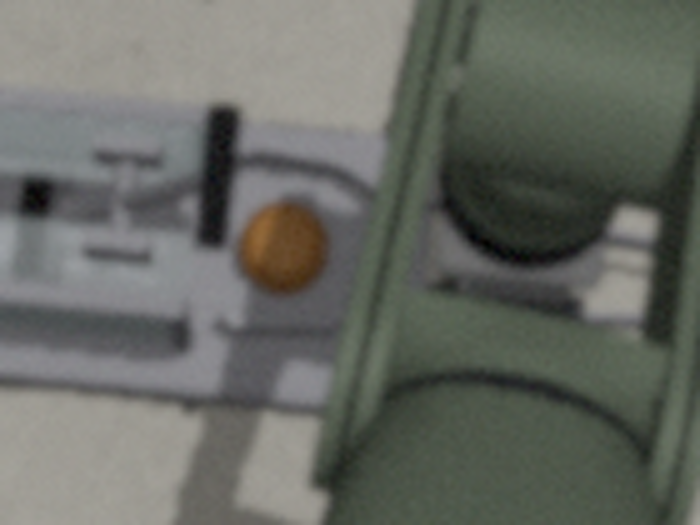

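The roll, at (285,248) in the top crop, lies between the jaws near their middle, and the tips are clear of the hood. I close gently, then firm up.

```bash
python3 -m inch '[[[0,0,0,0,0,0,58],[0,0,0,0,0,0,55],[0,0,0,0,0,0,52],[0,0,0,0,0,0,49],[0,0,0,0,0,0,46],[0,0,0,0,0,0,44],[0,0,0,0,0,0,42],[0,0,0,0,0,0,40],[0,0,0,0,0,0,38],[0,0,0,0,0,0,36],[0,0,0,0,0,0,36],[0,0,0,0,0,0,36]]]' 25
python3 st.py
python3 - <<'E'
from cell import arm
from h import *
for n in("wrist","top"):
    c=arm.camera(n);np.savez(f"pics/{n}11.npz",**c)
    crop(c,*((0,0,640,480) if n!="top" else (260,180,400,285)),5 if n!="wrist" else 1,f"pics/{n}11.png")
E
```

```text
time_s: 17.68
tcp_pos: [0.5449, -0.0367, 0.0435]
orientation: [-0.0, 0.999, -0.05, -0.0]
wrist_force: [-0.2, -0.2, -0.8]
gripper_width: 0.443
t 17.675 p [ 0.5449 -0.0367  0.0435] x [ 0.995  -0.0998 -0.    ] y [-0.0998 -0.995  -0.    ] z [-0.  0. -1.] F [-0.2284 -0.1618 -0.819 ] w 41.66546074080032 j [-0.2257  0.336   1.7472  0.      1.0584 -0.1258]
```

View pics/wrist11.png

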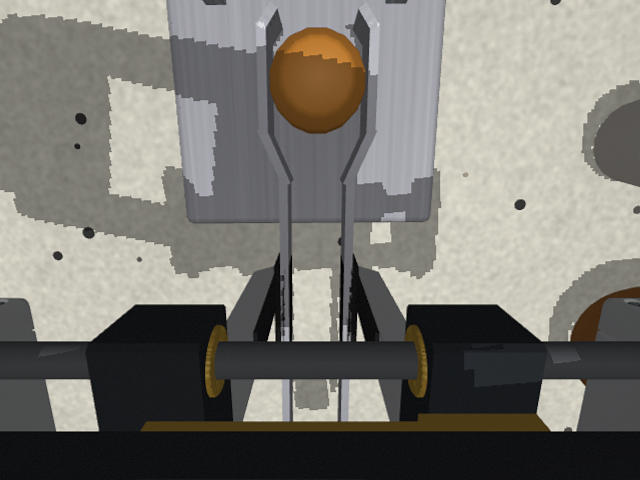

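View pics/top11.png

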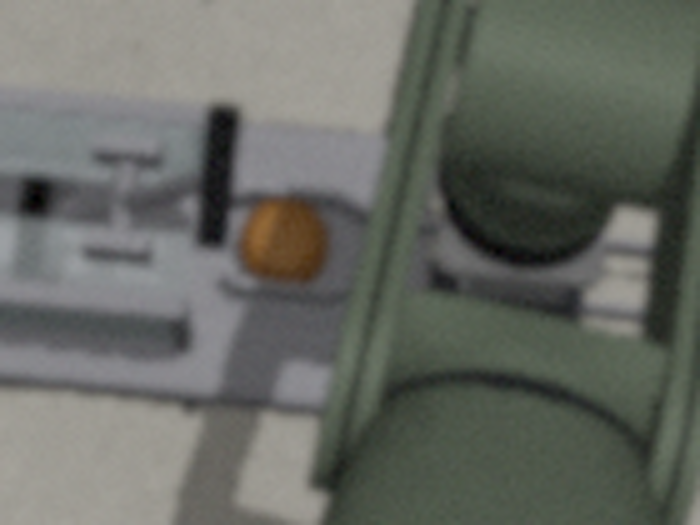

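The jaws have closed squarely on the roll (317,80) and the sleeves read 41.7 mm. I lift a little, back away from the lever's crossbar, then lift up.

```bash
python3 -m inch '[[[0,0,-4,0,0,0,36],[0,0,-8,0,0,0,36],[0,0,-10,0,0,0,36],[0,2,-10,0,0,0,36],[0,10,-5,0,0,0,36],[0,14,-3,0,0,0,36],[0,16,0,0,0,0,36],[0,16,0,0,0,0,36],[0,14,0,0,0,0,36],[0,8,0,0,0,0,36],[0,0,0,0,0,0,36]]]' 
python3 st.py
python3 - <<'E'
from cell import arm
from h import *
for n in("wrist","side"):
    c=arm.camera(n);np.savez(f"pics/{n}12.npz",**c)
    cv2.imwrite(f"pics/{n}12.png",c["img"][:,:,::-1])
E
```

```text
time_s: 19.15
tcp_pos: [0.5369, -0.1169, 0.0833]
orientation: [-0.0, 0.999, -0.051, -0.0]
wrist_force: [0.2, 0.3, -1.7]
gripper_width: 0.439
t 19.15 p [ 0.5369 -0.1169  0.0833] x [ 0.9949 -0.1009 -0.0002] y [-0.1009 -0.9949 -0.0002] z [-0.0001  0.0002 -1.    ] F [ 0.1722  0.282  -1.695 ] w 41.306787830659594 j [-0.3721  0.2853  1.7163  0.0002  1.1402 -0.271 ]
```

View pics/wrist12.png

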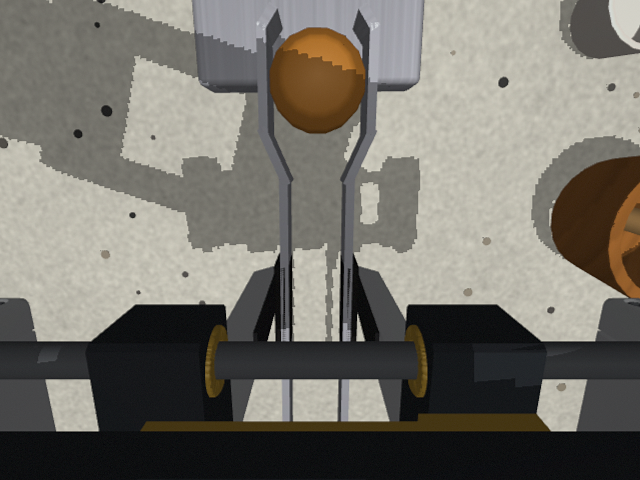

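View pics/side12.png

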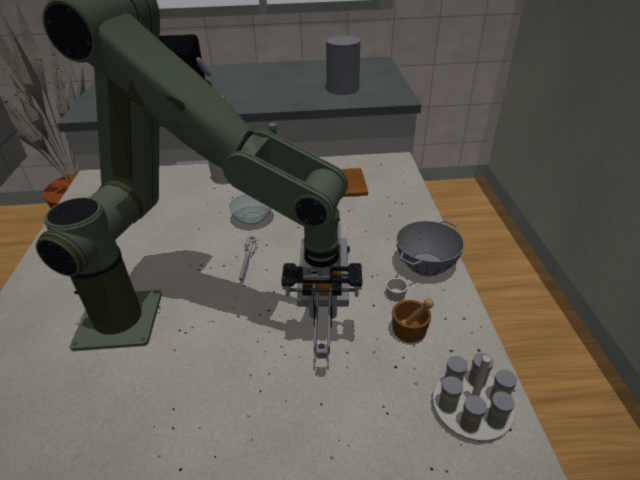

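The roll keeps the same place in the jaws (317,80), so I lift it the rest of the way.

```bash
python3 -m inch '[[[0,0,-6,0,0,0,36],[0,0,-12,0,0,0,36],[0,0,-16,0,0,0,36],[0,0,-18,0,0,0,36],[0,0,-18,0,0,0,36],[0,0,-16,0,0,0,36],[0,0,-10,0,0,0,36],[0,0,-4,0,0,0,36],[0,0,0,0,0,0,36],[0,0,0,0,0,0,36],[0,0,0,0,0,0,36],[0,0,0,0,0,0,36]]]' 
python3 st.py
python3 - <<'E'
from cell import arm
from h import *
for n in("wrist","side","top"):
    c=arm.camera(n);np.savez(f"pics/{n}13.npz",**c)
    cv2.imwrite(f"pics/{n}13.png",c["img"][:,:,::-1])
    print(n,"roll?",np.round(dep(c,317,80),3) if n=="wrist" else "")
E
```

```text
time_s: 20.75
tcp_pos: [0.5367, -0.1162, 0.183]
orientation: [-0.0, 0.999, -0.05, -0.0]
wrist_force: [1.0, 0.5, -1.4]
gripper_width: 0.432
t 20.75 p [ 0.5367 -0.1162  0.183 ] x [ 0.995  -0.0999 -0.0008] y [-0.0999 -0.995  -0.0003] z [-0.0008  0.0003 -1.    ] F [ 0.976   0.4702 -1.3644] w 40.588532113967204 j [-0.3709  0.1721  1.63    0.      1.3403 -0.2709]
wrist roll? [ 0.547 -0.018  0.206]
side roll? 
top roll?
```

View pics/wrist13.png

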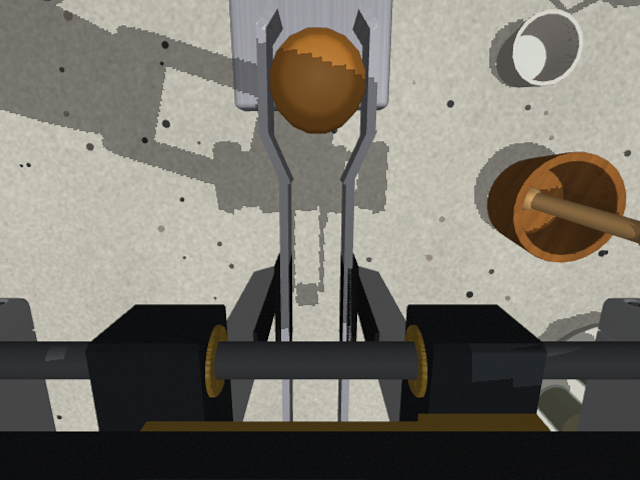

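View pics/top13.png

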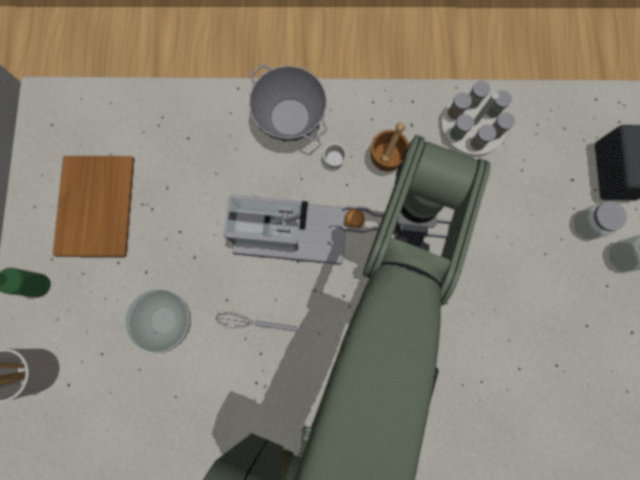

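View pics/side13.png

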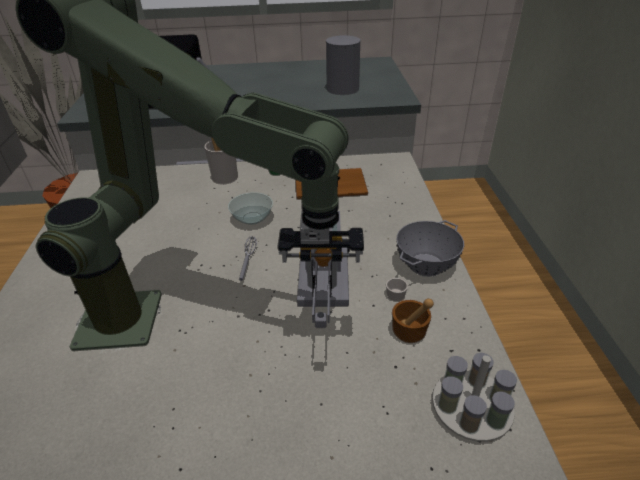

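The roll's top measures z = 0.206, so its underside is about 168 mm up. The opening has drifted from 41.7 to 40.6 mm, so I check that it is stable before handing in.

```bash
python3 -m inch '[[[0,0,0,0,0,0,36],[0,0,0,0,0,0,36],[0,0,0,0,0,0,36],[0,0,0,0,0,0,36],[0,0,0,0,0,0,36],[0,0,0,0,0,0,36],[0,0,0,0,0,0,36],[0,0,0,0,0,0,36]]]'
python3 - <<'E'
from cell import arm
from h import *
c=arm.camera("wrist");o=load("wrist13")
print(np.round(dep(c,317,80),4),np.round(dep(o,317,80),4))
for k in(o,c):
    h=cv2.cvtColor(k["img"],cv2.COLOR_RGB2HSV);m=((h[...,0]<22)&(h[...,1]>130)).astype(np.uint8)
    m[:,:230]=0;m[:,400:]=0;m[160:]=0
    print(cv2.boundingRect(m))
print(arm.read_state()["gripper_width"]*94,arm.read_state()["tcp_pos"])
E
```

```text
time_s: 21.9
tcp_pos: [0.537, -0.1163, 0.1835]
orientation: [-0.0, 0.999, -0.05, 0.0]
wrist_force: [0.6, -0.0, -2.0]
gripper_width: 0.437
[ 0.5473 -0.0183  0.2072] [ 0.5472 -0.018   0.2055]
(270, 28, 96, 105)
(270, 28, 96, 105)
40.97058209412261 [ 0.53697399 -0.11630575  0.18347611]
```

The hold is stable: the roll's pixel box is unchanged and the opening is 41 mm within noise. I hand in.

```bash
python3 -c "
from cell import arm
print(arm.finish_job())"
```

```text
the job is handed in; nothing more can be done
None
```

The job is handed in, and the roll is held up in the tongs with its underside about 168 mm above the counter. No verdict is reported, so this rests on my own checks.

- **Lever:** I pushed it with shut fingers until the force rose to 21 N and the tool stopped advancing. After I eased back, the top view showed it at rest again and the roll out on the ledge.
- **Tongs:** I picked them up by the sleeves, closed them on the roll at 25 N, backed away from the lever's crossbar and lifted. All of this took about 22 s of the 64 s allowed.
- **Last checks:** The roll sat at exactly the same place between the jaws after an extra second of holding. The measured opening was about 41 mm and steady. In the final top view the bystanders looked where they had been and the lever was at rest.
- **Disagreements:** The top and side views differed by up to about 12 mm along the warmer's axis. I used values between the two, corrected them with the wrist camera, and stayed well inside the 35 mm tolerance. The sleeves read 41 mm on the roll rather than the stated 43 mm.

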